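# Hang the grating disc on its slanted storage arm

## Robot

A 6-joint arm with a two-finger parallel gripper is mounted at the origin on the work surface. World frame = base frame: x ahead of the robot, y to its left, z up, the work surface at z = 0. Lengths are in mm, angles in rad, forces in N, time in s.
With the tool pointing down it reaches from about 275 to 875 mm from the base axis. Payload 12.5 kg.
Tool frame: the origin (TCP) lies on the centre line of the jaws, within the pads' length; the fingertips stand 8 mm ahead of it and the grasp point (between the pads) lies 11 mm behind it; z points along the fingers, y is the line along which they close (so a half turn about z gives the same grasp; the last joint's range is limited). The gripper opens to 85 mm and grips with 20 to 120 N. Pads are 22 mm wide; open, the fingers measure 114 mm over their backs; the gripper's body (76 mm by 85 mm) begins 54 mm behind the grasp point. The pads swing forward as they close: fully open they stand 13 mm farther back than shut.
Start: joints at [-1.186, 0.351, 1.652, -0, 1.139, -0.085], TCP at [249.005, -490.389, 239.29] pointing down, gripper open.
Joint ranges: [-2.75, 2.75], [-0.79, 2.1], [0.01, 2.65], [-1.57, 4.71], [0.07, 3.14], [-2.87, 2.87]. Speed limits (rad/s): [2.22, 2.22, 2.79, 3.14, 3.14, 3.14].

## Interface

Orientations are given as a unit quaternion [w, x, y, z].
In Python, from bench import r gives the robot as it stands.
- The arm moves only by the tool jog_arm, never from a script. Its argument "steps" is one flat list of numbers, 6 for each row, row after row: the shift along the tool's x, y, z in mm, then the turn, a rotation vector about the tool's x, y, z in degrees. A call has 1 to 5 rows; each row shifts and turns the commanded pose from where the row before left it, along the tool's axes as they then stand; what a row does not reach is not made up. A row lasts 1/12 s, in which the tool goes at most 41.7 mm and 7.16 degrees, less where a joint would pass 70% of its speed; a pose out of reach is approached as far as the arm can. A call is refused whole if a number of a shift passes 41.7 or a number of a turn 7.16, either way. A call with a gripper value outside its range is refused whole. "claw" is the opening, from 0 (shut) to 1 (fully open), set as the call begins (left out, the last holds). The fingers move at their own pace and stop on an object; the grip force is fixed at half the most. Time passes only in rows, so rows that do not move let the fingers close. It gives the time, the measured TCP pose, the force, the opening and the grip force at its end, in the units of the state.
- r.read_state(): the state, without advancing time (a new reading comes with each control period).
- r.read_camera(name): name is "scene" or "top" or "wrist"; returns a dict with "image" (400x640x3 uint8, red, green, blue), "camera_matrix" (3x3 intrinsics, pixels), "T" (4x4, takes a point from camera to world coordinates); the wrist camera has in their place "hand_eye" (4x4, takes a point from camera to tool coordinates, whose origin is the TCP and whose axes are the flange's). Camera axes: x right, y down, z forward; pixel columns grow to the right and rows downward; lengths in mm; the calibration is good to about 2 mm. A picture is of the moment at which its call begins: read the wrist's pose just before it. There is no depth.
- r.hand_in(): hands the job in; it is judged then, once.
The state is a dict: "time_s": time; "joint_pos": joint angles; "joint_velocities": joint speeds; "joint_torque": joint torques, N m; "tool_pos": TCP position; "orientation": TCP orientation; "wrist_force": force on the tool from outside, world axes, zero at the start; "wrist_torque": the same for the moment, N m; "width": opening from 0.0 (shut) to 1.0 (fully open); "finger_force": force on a finger pad.
Only numpy, scipy, OpenCV 4.12 (cv2) and the standard library are available. Lean on these libraries where they do the work, as an engineer would, in place of code of your own. Each camera call takes 0.05 s, during which the arm holds its last target. There are 200 camera calls.

## Task

Pick up the steel grating disc by its hub and hang it on the slanted storage arm, hub side up: slide it down along the arm over the spring keeper and press it home until the keeper has sprung up again behind the hub, then let go and leave it hanging there. Feel your way, for the arm may be clamped a little in or out: press with no more than about 25 N, and leave the other things on the counter where they stand.

Things in the scene. Friction and masses are not known exactly. Their poses are not given: they have to be found in the camera images.
- hub (a point): Grating disc, about 0.3 kg: steel plate 110 mm across, 3 mm thick, small bumps on top; black plastic hub in its middle, 40 mm outside diameter, its top 44 mm above the disc's underside, with a 20 mm round bore right through. Point: on the hub's axis, 25 mm above the disc's underside, 19 mm below the hub's top. z: along the bore, out of the hub's top. Starts hub up on a wooden board.
- board: Round wooden board, 200 mm across and 12 mm thick, fixed on the counter; the disc lies on it. Origin: centre of its underside.
- stand: Storage stand, fixed: grey base plate 160 x 120 x 12 mm holding a dark slanted socket tube, out of which the steel arm points up and towards the robot's side. Origin on the counter, straight below the middle of the socket's mouth; the base reaches from 45 mm before it (-x, the side the arm points to) to 115 mm behind it.
- socket_mouth (a point): Middle of the socket's mouth (36 mm across), 85 mm above the counter. z: the arm's axis, pointing out and up, 30 degrees from the vertical; x: towards the arm's upper side; y: level. The arm is a round steel rod of 16 mm, tapering to 7 mm over its last 6.5 mm. Somebody clamped it by eye: it stands up to 16 mm farther out or in than nominal, not measured, and does not shift in use.
- seat_nominal (a point): A point on the arm's axis 25 mm out from the socket's mouth, axes as there: the NOMINAL place of the face of the buffer, a black rubber collar 34 mm across on which the disc's underside comes to rest. The true face is up to 16 mm farther out or in along z. It is sprung: gives up to 5 mm at 6 N per mm. The rod's tip is 67.5 mm beyond the face.
- keeper (a joint): Spring keeper: steel tongue 16 x 6 mm in the arm's upper side, pivoted 59.6 mm beyond the buffer's face, free end towards the buffer, 6 mm proud. 0 rad = proud, 0.38 = flush. A hub sliding down presses it in (a rub of a few N); it springs up behind the hub when the disc reaches the buffer or has pressed it in by 1 to 2 mm. A push of 10 to 16 N on the buffer is enough.
- bottle_mid (a point): A green glass bottle, 64 mm across, 200 mm tall, a bystander. This point is on its axis 100 mm above its foot.
- jar_mid (a point): A clear jar with a steel lid, 72 mm across, 90 mm tall, a bystander. This point is on its axis 45 mm above its foot.
- tub_mid (a point): An open white plastic tub, 120 x 100 x 60 mm, a bystander. This point is at its middle, 30 mm above its foot.

How it is judged (in metres and radians):
On the way, in this order (a step that is already met when the one before it is completed fails the run):
1. the disc is lifted clear of its board (height (world z) of hub above 0.08 m and distance of hub from where it was at the start of the episode above 0.05 m), for 0.1 s.
2. the disc is threaded on the arm, in line with it, and is pressing the keeper down (x of hub in the frame of socket_mouth between -0.006 and 0.006 m and y of hub in the frame of socket_mouth between -0.006 and 0.006 m and angle between the z axis of hub and the z axis of socket_mouth, either way round below 0.15 rad and angle between hub's own z axis and vertical below 1 rad and value of joint keeper above 0.06 rad), for 0.05 s.
At the end, for the whole second after the job is handed in: The released disc hangs at rest on the arm, hub side up, hub axis within 6 mm and 0.15 rad of the arm's axis, home by the buffer (hub point 28 to 70 mm out from the socket's mouth, which spans every arm setting), with the keeper sprung up behind the hub (below 0.04 rad) (x of hub in the frame of socket_mouth between -0.006 and 0.006 m and y of hub in the frame of socket_mouth between -0.006 and 0.006 m and angle between the z axis of hub and the z axis of socket_mouth, either way round below 0.15 rad and angle between hub's own z axis and vertical below 1 rad and z of hub in the frame of socket_mouth between 0.028 and 0.07 m and value of joint keeper below 0.04 rad and linear speed of disc below 0.02 m/s); the robot touches nothing.
It fails at once if the disc presses on the stand (arm, keeper or buffer) with more than 25 N (contact force between disc and stand above 25 N).
It fails at once if the bottle, jar or tub is moved by more than 30 mm (distance of any of bottle_mid, jar_mid, tub_mid from where it was at the start of the episode above 0.03 m).
It also fails if it takes over 64 s, if anything falls off the work surface, if the arm or the gripper's body presses on something with over 40 N, if the wrist force passes 120 N, or if a joint passes its speed limit or range.

## Working session

There is one attempt and no reset: what is moved stays moved. The work goes in short steps, Python scripts to look and compute and a tool call to move; the robot and the scene stay as the last step left them, time stands still between calls to the robot, and variables do not carry over. Pictures are saved under pics/ and viewed, at most 10 in all, crops included, and the job is handed in when it is done.

Besides the shell and the picture viewer there is one more tool, called as name(argument=value, ...) on one line, values as JSON. jog_arm: Moves the arm, as the interface text tells. Its arguments: {"type":"object","properties":{"steps":{"type":"array"},"claw":{"type":"number"}},"required":["steps"]}

```bash
mkdir -p pics; cat > h.py <<'E'
from bench import r
import numpy as np, cv2
from scipy.spatial.transform import Rotation as R
def save(n,f):
    c=r.read_camera(n); cv2.imwrite('pics/'+f,c['image'][:,:,::-1]); return c
def pose(s=None):
    s=s or r.read_state(); q=s['orientation']; T=np.eye(4)
    T[:3,:3]=R.from_quat([q[1],q[2],q[3],q[0]]).as_matrix(); T[:3,3]=s['tool_pos']; return T
def ray(c,uv,T):
    d=T[:3,:3]@np.linalg.inv(c['camera_matrix'])@np.array([uv[0],uv[1],1.]); return T[:3,3],d/np.linalg.norm(d)
def onplane(c,uv,z,T):
    o,d=ray(c,uv,T); return o+d*(z-o[2])/d[2]
def cross(a,b):
    A=np.zeros((3,3));v=np.zeros(3)
    for o,d in(a,b):
        P=np.eye(3)-np.outer(d,d);A+=P;v+=P@o
    p=np.linalg.solve(A,v); return p,[np.linalg.norm(np.cross(d,p-o)) for o,d in(a,b)]
def proj(c,p,T):
    q=np.linalg.inv(T)@np.append(p,1.); q=c['camera_matrix']@q[:3]; return q[:2]/q[2]
E
python3 - <<'E'
from h import *
np.set_printoptions(precision=3,suppress=True)
for n in('scene','top'):
    c=save(n,n+'1.png'); print(n,c['camera_matrix'],c['T'])
print(pose(),r.read_state())
E
```

```text
scene [[468.999   0.    319.205]
 [  0.    468.999 199.617]
 [  0.      0.      1.   ]] [[   0.736    0.555   -0.387 1204.719]
 [   0.676   -0.591    0.439 -613.133]
 [   0.015   -0.585   -0.811 1281.951]
 [   0.       0.       0.       1.   ]]
top [[457.414   0.    323.367]
 [  0.    457.414 197.67 ]
 [  0.      0.      1.   ]] [[   0.005   -0.984    0.178  393.447]
 [  -1.      -0.006   -0.007    8.577]
 [   0.008   -0.178   -0.984 1395.946]
 [   0.       0.       0.       1.   ]]
[[   0.892    0.453   -0.     248.918]
 [   0.453   -0.892    0.001 -490.115]
 [   0.      -0.001   -1.     238.815]
 [   0.       0.       0.       1.   ]] {'time_s': 0.1, 'joint_pos': array([-1.186,  0.351,  1.652, -0.   ,  1.139, -0.085]), 'joint_velocities': array([ 0.002, -0.003, -0.002, -0.001,  0.001, -0.001]), 'joint_torque': array([  0.   , -50.683, -29.188,  -0.   ,   0.003,   0.   ]), 'tool_pos': array([ 248.918, -490.115,  238.815]), 'orientation': array([-0.001,  0.973,  0.233, -0.   ]), 'wrist_force': array([0.203, 0.199, 0.106]), 'wrist_torque': array([ 0.034,  0.044, -0.047]), 'finger_force': 0.0, 'width': 1.001625763678404}
```

View pics/scene1.png

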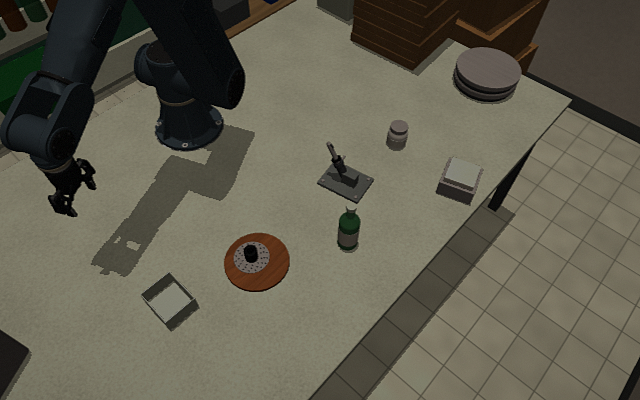

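View pics/top1.png

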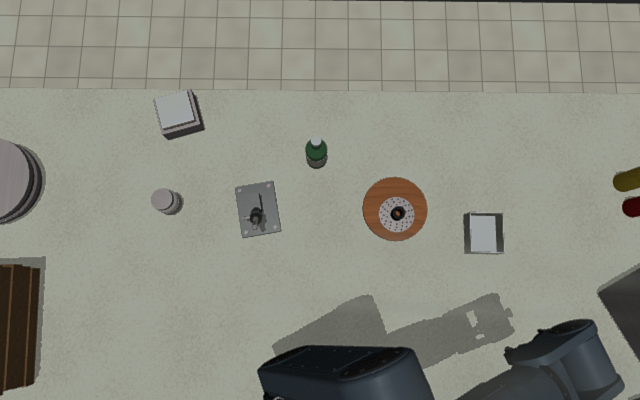

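The scene view shows the hub near (251,250) and the arm tip near (331,144). The top view shows the hub near (398,213) and the base plate corners near (235,186), (274,181), (281,233) and (243,238). Next I'll measure these.

```bash
python3 - <<'E'
from h import *
np.set_printoptions(precision=1,suppress=True)
c=r.read_camera('top');im=c['image'];T=c['T']
s=r.read_camera('scene');si=s['image'];Ts=s['T']
# board
h=cv2.cvtColor(im,cv2.COLOR_RGB2HSV)
def big(m): 
    k=max(cv2.findContours(m.astype(np.uint8),0,1)[0],key=cv2.contourArea); return k
sub=np.zeros(im.shape[:2],bool); sub[165:250,350:440]=1
m=sub&(h[...,1]>100)&(h[...,2]>60); e=cv2.fitEllipse(big(m)); print('board',e,onplane(c,e[0],12,T))
m=sub&(im.max(2)<45); k=big(m); x,y,w,hh=cv2.boundingRect(k); print('hubdark',x,y,w,hh); 
for z in(12+44,): print(onplane(c,(x+w/2,y+hh/2),z,T))
# base plate
g=im[170:250,225:290]; hv=h[170:250,225:290]
m=(g.max(2)<150)&(hv[...,2]>0)
m=cv2.morphologyEx(m.astype(np.uint8),cv2.MORPH_CLOSE,np.ones((3,3)))
rc=cv2.minAreaRect(big(m)+np.array([225,170])); bp=cv2.boxPoints(rc); print(rc,bp)
P=np.array([onplane(c,b,12,T) for b in bp]);print(P,[np.linalg.norm(P[i]-P[i-1]) for i in range(4)])
for n,z,uv in(('bottle',200,(316,141)),('tub',60,(484,233)),('jar',90,(163,199))): print(n,onplane(c,uv,z,T))
a=cv2.resize(si[125:215,300:420],None,fx=5,fy=5,interpolation=2)
b=cv2.resize(im[170:245,225:290],None,fx=6,fy=6,interpolation=2)
b=b[:450];o=np.zeros((450,800,3),np.uint8);a=cv2.resize(si[130:205,310:375],None,fx=6,fy=6,interpolation=2)
o[:,:390]=a;o[:,400:790]=b;cv2.imwrite('pics/z1.png',o[:,:,::-1])
E
```

```text
board ((394.5255126953125, 208.4838409423828), (61.826377868652344, 63.74763870239258), 116.12035369873047) [ 611.8 -220.    12. ]
hubdark 391 207 14 13
[ 589.9 -222.7   56. ]
((257.0761413574219, 209.1363067626953), (53.06359100341797, 41.1382942199707), 80.78897094726562) [[232.5 186.2]
 [273.1 179.7]
 [281.6 232. ]
 [241.  238.6]]
[[678.1 278.7  12. ]
 [699.8 154.1  12. ]
 [537.4 124.4  12. ]
 [516.8 246.5  12. ]] [np.float64(164.51745282493783), np.float64(126.46200124961632), np.float64(165.01807458556306), np.float64(123.91101385090342)]
bottle [766.4  20.5 200. ]
tub [ 533.  -473.4   60. ]
jar [623.1 462.6  90. ]
```

View pics/z1.png

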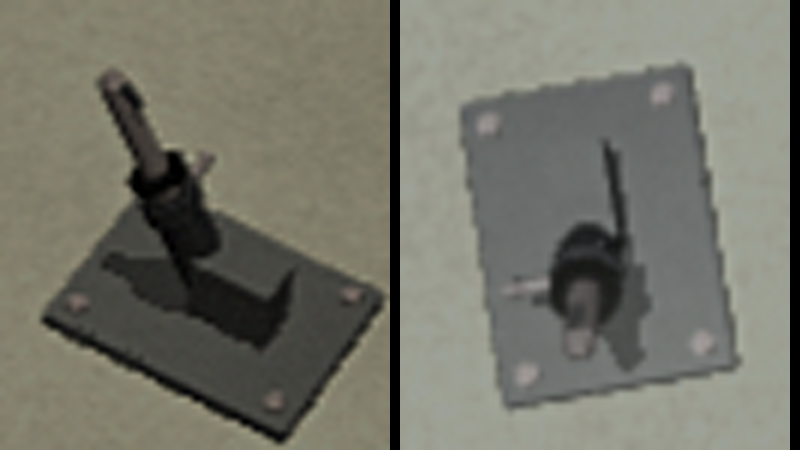

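The crop shows the arm tip at scene pixel (328,142.5) and top pixel (254.5,228), pointing to the robot's side. The stand origin is about (574,194) with a yaw of about 10°. The hub is at about (590,-223). I'll move above the disc now.

jog_arm(steps=[38.5,-7.6,0,0,0,0,38.5,-7.6,0,0,0,0,38.5,-7.6,0,0,0,0,38.5,-7.6,0,0,0,0,38.5,-7.6,0,0,0,0])

```text
time_s: 0.62
tool_pos: [404.6, -368.0, 239.3]
orientation: [-0.0, 0.973, 0.233, -0.0]
wrist_force: [0.9, -1.2, 0.0]
width: 0.999
finger_force: 0.0
```

jog_arm(steps=[38.5,-7.6,0,0,0,0,38.5,-7.6,0,0,0,0,38.5,-7.6,0,0,0,0,38.5,-7.6,0,0,0,0,38.5,-7.6,0,0,0,0])

```text
time_s: 1.03
tool_pos: [559.2, -246.8, 239.2]
orientation: [-0.0, 0.973, 0.233, -0.0]
wrist_force: [-0.2, -1.2, -0.2]
width: 1.001
finger_force: 0.0
```

jog_arm(steps=[38.5,-7.6,0,0,0,0,0,0,0,0,0,5.6,0,0,0,0,0,5.6,0,0,0,0,0,5.6,0,0,0,0,0,0])

```text
time_s: 1.45
tool_pos: [588.8, -223.8, 238.9]
orientation: [-0.0, 0.996, 0.086, -0.0]
wrist_force: [-0.2, 0.1, -0.3]
width: 1.002
finger_force: 0.0
```

```bash
python3 - <<'E'
from h import *
np.set_printoptions(precision=3,suppress=True)
T=pose();print(T);c=save('wrist','w1.png');print(c['hand_eye'],c['camera_matrix'])
print(proj(c,np.array([590,-223,56]),T@c['hand_eye']))
E
```

```text
[[   0.985    0.172   -0.001  588.818]
 [   0.172   -0.985    0.    -223.823]
 [  -0.001   -0.      -1.     238.925]
 [   0.       0.       0.       1.   ]]
[[   0.      -0.96    -0.282   71.906]
 [   1.       0.      -0.       0.441]
 [   0.      -0.282    0.96  -135.063]
 [   0.       0.       0.       1.   ]] [[325.955   0.    323.189]
 [  0.    325.955 200.821]
 [  0.      0.      1.   ]]
[322.313 178.875]
```

View pics/w1.png

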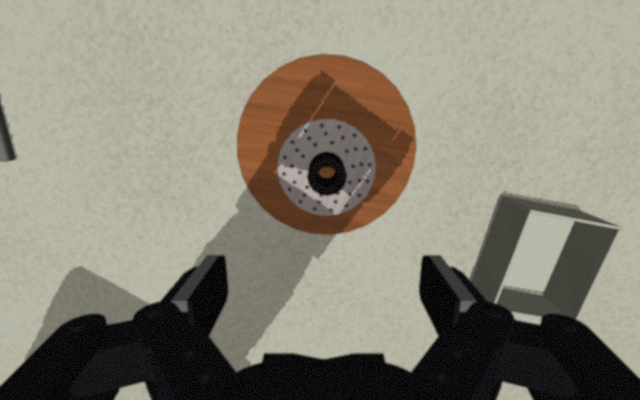

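The wrist view shows the disc near (327,167) and the hub near (327,174). I'll fit both.

```bash
cat >> h.py <<'E'
def wT(c,T): return T@c['hand_eye']
E
python3 - <<'E'
from h import *
np.set_printoptions(precision=1,suppress=True)
T=pose();c=r.read_camera('wrist');W=wT(c,T);im=c['image'];h=cv2.cvtColor(im,cv2.COLOR_RGB2HSV)
def big(m): return max(cv2.findContours(m.astype(np.uint8),0,1)[0],key=cv2.contourArea)
sub=np.zeros(im.shape[:2],bool);sub[105:230,265:390]=1
m=sub&(h[...,1]<80);m=cv2.morphologyEx(m.astype(np.uint8),cv2.MORPH_OPEN,np.ones((7,7)))
k=cv2.convexHull(big(m));e=cv2.fitEllipse(k);print(e)
q=np.array([onplane(c,p[0],15,W)[:2] for p in k],np.float32)
print('disc',cv2.minEnclosingCircle(q),cv2.fitEllipse(q),onplane(c,e[0],15,W))
m=sub&(im.max(2)<40);k=big(m);print(cv2.boundingRect(k),cv2.fitEllipse(k))
# hub top: bore hole colour inside
m=sub&(h[...,1]>100)
m[:150]=0;m[195:]=0;m[:,:305]=0;m[:,350:]=0
print('bore',cv2.boundingRect(big(m)))
x,y,w,hh=cv2.boundingRect(k);print('hubtop from bottom edge',onplane(c,(x+w/2,y+hh),56,W),onplane(c,(x,y+hh/2),56,W),onplane(c,(x+w,y+hh/2),56,W))
E
```

```text
((325.9946594238281, 166.5630340576172), (97.1500015258789, 98.22972869873047), 86.04835510253906)
disc ((593.014404296875, -226.57081604003906), 55.1200065612793) ((593.1769409179688, -226.65948486328125), (109.49323272705078, 109.62346649169922), 123.33961486816406) [ 595.5 -226.2   15. ]
(308, 153, 38, 41) ((326.30523681640625, 173.3244171142578), (35.877471923828125, 40.92844772338867), 174.8998565673828)
bore (314, 162, 26, 29)
hubtop from bottom edge [ 575.4 -230.6   56. ] [ 592.8 -208.3   56. ] [ 599.5 -245.4   56. ]
```

jog_arm(steps=[3.8,3.5,37,0,0,0,0,0,37,0,0,0,0,0,37,0,0,0,0,0,37,0,0,0,0,0,30,0,0,0])

```text
time_s: 1.97
tool_pos: [592.2, -226.7, 58.7]
orientation: [-0.0, 0.996, 0.09, -0.001]
wrist_force: [0.5, -0.8, -0.3]
width: 1.003
finger_force: 0.0
```

jog_arm(steps=[0,0,20,0,0,0,0,0,11,0,0,0,0,0,0,0,0,0,0,0,0,0,0,0])

```text
time_s: 2.3
tool_pos: [593.4, -227.2, 30.9]
orientation: [0.0, 0.996, 0.089, 0.0]
wrist_force: [0.2, 0.2, 0.7]
width: 1.003
finger_force: 0.0
```

jog_arm(steps=[0,0,0,0,0,0,0,0,0,0,0,0,0,0,0,0,0,0,0,0,0,0,0,0,0,0,0,0,0,0], claw=0)

```text
time_s: 2.72
tool_pos: [593.5, -227.0, 31.6]
orientation: [0.0, 0.996, 0.088, 0.0]
wrist_force: [-2.0, 1.8, 8.8]
width: 0.457
finger_force: 59.8
```

jog_arm(steps=[0,0,0,0,0,0,0,0,0,0,0,0,0,0,0,0,0,0,0,0,0,0,0,0,0,0,0,0,0,0])

```text
time_s: 3.13
tool_pos: [593.5, -227.0, 31.6]
orientation: [0.0, 0.996, 0.088, 0.0]
wrist_force: [-3.1, 2.4, 8.7]
width: 0.457
finger_force: 59.8
```

jog_arm(steps=[0,0,-20,0,0,0,0,0,-38,0,0,0,0,0,-38,0,0,0,0,0,-38,0,0,0,0,0,-38,0,0,0])

```text
time_s: 3.55
tool_pos: [592.6, -226.6, 204.0]
orientation: [-0.0, 0.996, 0.088, -0.0]
wrist_force: [0.3, 0.2, -4.2]
width: 0.455
finger_force: 61.4
```

jog_arm(steps=[0,0,-38,0,0,0,-5,-17,0,0,0,0,-10.9,-34.9,0,0,0,0,-10.9,-34.9,0,0,0,0,-10.9,-34.9,0,0,0,0])

```text
time_s: 3.97
tool_pos: [533.3, -112.6, 240.1]
orientation: [-0.0, 0.996, 0.088, -0.0]
wrist_force: [0.5, -0.2, -3.1]
width: 0.454
finger_force: 61.5
```

jog_arm(steps=[-10.9,-34.9,0,0,0,0,-10.9,-34.9,0,0,0,0,-10.9,-34.9,0,0,0,0,-10.9,-34.9,0,0,0,0,-10.9,-34.9,0,0,0,0])

```text
time_s: 4.38
tool_pos: [448.9, 49.8, 240.3]
orientation: [-0.0, 0.996, 0.088, -0.0]
wrist_force: [0.3, 0.7, -3.2]
width: 0.452
finger_force: 61.5
```

jog_arm(steps=[-10.9,-34.9,0,0,0,0,-10.9,-34.9,0,0,0,0,-10.9,-34.9,0,0,0,0,-5,-17,0,0,0,0,0,0,0,0,0,0])

```text
time_s: 4.8
tool_pos: [390.0, 164.0, 240.4]
orientation: [-0.0, 0.996, 0.09, -0.0]
wrist_force: [0.5, -0.7, -3.5]
width: 0.453
finger_force: 61.6
```

jog_arm(steps=[0,0,0,0,6,0,0,0,0,0,6,0,0,0,0,0,6,0,0,0,0,0,6,0,0,0,0,0,6,0])

```text
time_s: 5.22
tool_pos: [391.5, 161.4, 240.7]
orientation: [-0.023, 0.961, 0.085, 0.26]
wrist_force: [-0.1, -0.4, -3.6]
width: 0.453
finger_force: 61.7
```

jog_arm(steps=[0,0,0,0,0,0,0,0,0,0,0,0,0,0,0,0,0,0])

```text
time_s: 5.47
tool_pos: [392.4, 161.6, 240.7]
orientation: [-0.023, 0.962, 0.085, 0.257]
wrist_force: [0.7, -0.4, -3.3]
width: 0.452
finger_force: 61.7
```

```bash
python3 - <<'E'
from h import *
np.set_printoptions(precision=3,suppress=True)
T=pose();print(T);c=save('wrist','w2.png')
t=r.read_camera('top');s=r.read_camera('scene')
print(cross(ray(s,(328,142.5),s['T']),ray(t,(254.5,228),t['T'])))
print(proj(c,np.array([528,186,165]),wT(c,T)))
E
```

```text
[[  0.854   0.175   0.49  392.365]
 [  0.152  -0.985   0.087 161.56 ]
 [  0.498   0.     -0.867 240.745]
 [  0.      0.      0.      1.   ]]
(array([532.769, 185.938, 155.162]), [np.float64(0.5430472538349804), np.float64(0.5430472538348886)])
[322.412  92.297]
```

View pics/w2.png

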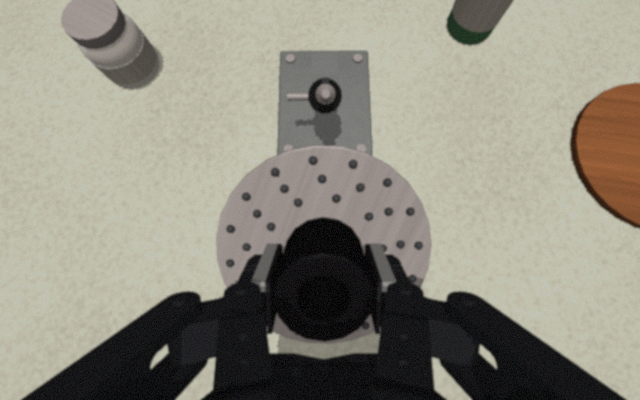

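The tip is near (325,93), inside the black buffer ring centred near (324,96). The disc is centred near (324,241) and the bore near (323,296). I'll fit these.

```bash
cat >> h.py <<'E'
def ontool(c,uv,z): return onplane(c,uv,z,c['hand_eye'])
def big(m): return max(cv2.findContours(m.astype(np.uint8),0,1)[0],key=cv2.contourArea)
def circ(q):
    q=np.asarray(q)[:,:2]; s=np.linalg.lstsq(np.c_[2*q,np.ones(len(q))],(q**2).sum(1),rcond=None)[0]
    rr=np.sqrt(s[2]+s[0]**2+s[1]**2); return s[:2],rr,np.std(np.hypot(*(q-s[:2]).T))
def disc(c,z=16.6):
    im=c['image'];h=cv2.cvtColor(im,cv2.COLOR_RGB2LAB).astype(int);P=[]
    ctr=np.array([324,243.])
    for a in np.r_[np.arange(-178,-95,3),np.arange(-85,0,3)]:
        d=np.array([np.cos(np.radians(a)),np.sin(np.radians(a))]);
        rr=np.arange(75,135,.5);p=ctr+rr[:,None]*d
        v=cv2.remap(h.astype(np.float32),p[:,0:1].astype(np.float32),p[:,1:2].astype(np.float32),1)[:,0]
        g=np.linalg.norm(v[6:]-v[:-6],axis=1);g[(rr[3:-3]<85)|(rr[3:-3]>125)]=0;P.append(p[3+g.argmax()])
    q=np.array([ontool(c,p,z) for p in P]);ct,R0,_=circ(q)
    k=abs(np.hypot(*(q[:,:2]-ct).T)-np.median(np.hypot(*(q[:,:2]-ct).T)))<2; return circ(q[k]),k.sum()
E
python3 - <<'E'
from h import *
np.set_printoptions(precision=2,suppress=True)
c=r.read_camera('wrist');im=c['image']
print('disc',disc(c))
g=im.max(2)
o=np.zeros((480,800,3),np.uint8)
o[:,:400]=cv2.resize(im[66:126,300:350],None,fx=8,fy=8,interpolation=2)
a=cv2.convertScaleAbs(cv2.resize(im[210:342,265:385][:,:],(400,440),interpolation=2),alpha=3)
o[:440,400:]=a
cv2.imwrite('pics/z2.png',o[:,:,::-1])
m=np.zeros(g.shape,bool);m[70:122,303:347]=1
k=big(m&(g<35));print('buffer',cv2.fitEllipse(cv2.convexHull(k)))
E
```

```text
disc ((array([0.83, 0.32]), np.float64(54.10074088980792), np.float64(0.4213523584579316)), np.int64(28))
buffer ((324.5986328125, 95.75627136230469), (30.0582218170166, 32.946693420410156), 3.1165449619293213)
```

View pics/z2.png

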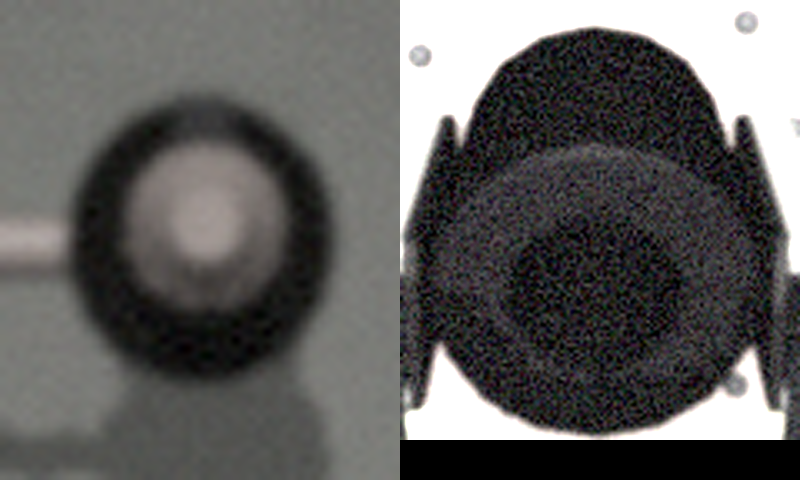

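Tip in the tool frame: (80.8, 2.7, ~145). The buffer centre gives (81.0, 1.9), so the axes are parallel to within 0.012 rad. The bore is at about (-0.4, 0.5). I'll shift by (81.2, 2.2) and then go down.

jog_arm(steps=[27,0.7,0,0,0,0,27,0.7,0,0,0,0,27.2,0.8,0,0,0,0,0,0,0,0,0,0,0,0,0,0,0,0])

```text
time_s: 6.08
tool_pos: [462.5, 171.9, 281.1]
orientation: [-0.023, 0.962, 0.085, 0.258]
wrist_force: [-1.5, -0.3, -4.3]
width: 0.454
finger_force: 61.7
```

jog_arm(steps=[0,0,25,0,0,0,0,0,30,0,0,0,0,0,30,0,0,0,0,0,15,0,0,0,0,0,0,0,0,0])

```text
time_s: 6.5
tool_pos: [509.6, 180.2, 190.6]
orientation: [-0.022, 0.963, 0.085, 0.255]
wrist_force: [-1.8, -0.6, -4.1]
width: 0.453
finger_force: 61.6
```

```bash
python3 - <<'E'
from h import *
np.set_printoptions(precision=3,suppress=True)
T=pose();print(T)
T0=np.eye(4);T0[:3]=[[.854,.175,.49,392.365],[.152,-.985,.087,161.56],[.498,0,-.867,240.745]]
print('moved in old tool axes',T0[:3,:3].T@(T[:3,3]-T0[:3,3]))
s=r.read_camera('scene')['image'];t=r.read_camera('top')['image']
o=np.zeros((450,800,3),np.uint8)
o[:,:390]=cv2.resize(s[115:190,290:355],None,fx=6,fy=6,interpolation=2)
o[:,400:790]=cv2.resize(t[180:255,225:290],None,fx=6,fy=6,interpolation=2)
cv2.imwrite('pics/z3.png',cv2.convertScaleAbs(o[:,:,::-1],alpha=1.5))
E
```

```text
[[  0.856   0.175   0.487 509.625]
 [  0.153  -0.984   0.086 180.204]
 [  0.494   0.001  -0.869 190.585]
 [  0.      0.      0.      1.   ]]
moved in old tool axes [ 77.995   2.156 102.568]
```

View pics/z3.png

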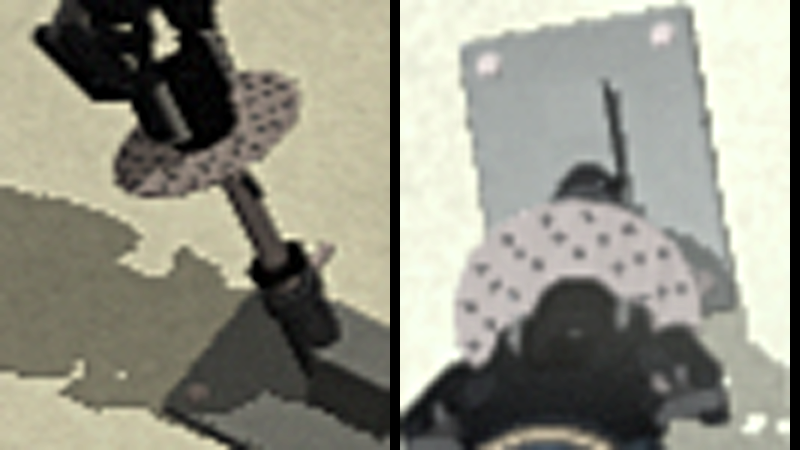

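The disc is just short of the tip and in line with it in both views. The x shift fell about 3 mm short, so I'll check that.

jog_arm(steps=[3,0,0,0,0.3,0,0,0,0,0,0,0,0,0,0,0,0,0])

```text
time_s: 6.85
tool_pos: [513.3, 181.2, 197.1]
orientation: [-0.023, 0.961, 0.085, 0.261]
wrist_force: [-0.9, -0.5, -3.4]
width: 0.458
finger_force: 61.7
```

```bash
cat >> h.py <<'E'
T0=np.eye(4);T0[:3]=[[.854,.175,.49,392.365],[.152,-.985,.087,161.56],[.498,0,-.867,240.745]]
def rep():
    s=r.read_state();T=pose(s);A=T0[:3,:3].T
    print('t',s['time_s'],'moved',A@(T[:3,3]-T0[:3,3]),'turn deg',R.from_matrix(A@T[:3,:3]).as_rotvec(degrees=True),'F tool',T[:3,:3].T@s['wrist_force'],'Tq tool',T[:3,:3].T@s['wrist_torque'],'w',s['width'])
E
python3 -c "
from h import *
np.set_printoptions(precision=2,suppress=True)
rep()"
```

```text
t 6.85 moved [84.54  1.81 98.87] turn deg [ 0.04  0.55 -0.03] F tool [-2.57  0.32  2.42] Tq tool [-0.01 -0.53 -0.01] w 0.45848746192078804
```

jog_arm(steps=[-3.2,0.3,0,0,-0.5,0,0,0,0,0,0,0,0,0,0,0,0,0,0,0,0,0,0,0,0,0,0,0,0,0])

```text
time_s: 7.27
tool_pos: [510.6, 180.3, 194.2]
orientation: [-0.023, 0.963, 0.085, 0.256]
wrist_force: [-0.5, 0.2, -3.8]
width: 0.453
finger_force: 61.7
```

```bash
python3 -c "
from h import *
np.set_printoptions(precision=2,suppress=True)
rep()"
```

```text
t 7.2667 moved [80.64  2.2  99.87] turn deg [ 0.02 -0.05 -0.03] F tool [-2.25 -0.32  3.08] Tq tool [-0.01 -0.47 -0.  ] w 0.45335127958989985
```

jog_arm(steps=[0.5,0,5,0,0,0,0,0,5,0,0,0,0,0,5,0,0,0,0,0,0,0,0,0,0,0,0,0,0,0])

```text
time_s: 7.68
tool_pos: [518.3, 181.7, 180.8]
orientation: [-0.023, 0.963, 0.085, 0.256]
wrist_force: [-0.6, -1.0, -4.3]
width: 0.453
finger_force: 61.7
```

jog_arm(steps=[0,0,2,0,0,0,0,0,2,0,0,0,0,0,0,0,0,0])

```text
time_s: 7.93
tool_pos: [520.3, 182.1, 177.7]
orientation: [-0.023, 0.963, 0.085, 0.256]
wrist_force: [1.2, -0.5, -2.6]
width: 0.456
finger_force: 61.7
```

jog_arm(steps=[0,0,2,0,0,0,0,0,2,0,0,0,0,0,0,0,0,0])

```text
time_s: 8.18
tool_pos: [522.3, 182.4, 174.2]
orientation: [-0.023, 0.963, 0.085, 0.256]
wrist_force: [0.1, 0.0, -3.4]
width: 0.454
finger_force: 61.7
```

```bash
python3 -c "
from h import *
np.set_printoptions(precision=2,suppress=True)
rep()"
```

```text
t 8.1833 moved [ 80.98   2.2  123.19] turn deg [ 0.02 -0.07 -0.02] F tool [-1.62 -0.03  3.  ] Tq tool [ 0.03 -0.54 -0.04] w 0.453718671321729
```

jog_arm(steps=[0,0,2,0,0,0,0,0,2,0,0,0,0,0,0,0,0,0])

```text
time_s: 8.43
tool_pos: [524.3, 182.8, 170.7]
orientation: [-0.023, 0.963, 0.085, 0.256]
wrist_force: [0.6, -0.1, -3.2]
width: 0.456
finger_force: 61.7
```

jog_arm(steps=[0,0,2,0,0,0,0,0,2,0,0,0,0,0,0,0,0,0])

```text
time_s: 8.68
tool_pos: [526.2, 183.1, 167.2]
orientation: [-0.023, 0.963, 0.085, 0.256]
wrist_force: [-0.3, -0.3, -3.4]
width: 0.456
finger_force: 61.7
```

```bash
python3 -c "
from h import *
np.set_printoptions(precision=2,suppress=True)
rep()"
```

```text
t 8.6833 moved [ 80.92   2.19 131.25] turn deg [ 0.02 -0.08 -0.03] F tool [-1.98  0.22  2.8 ] Tq tool [-0.02 -0.57  0.05] w 0.4563775806071801
```

jog_arm(steps=[0,0,2,0,0,0,0,0,2,0,0,0,0,0,0,0,0,0])

```text
time_s: 8.93
tool_pos: [528.6, 183.6, 164.1]
orientation: [-0.023, 0.962, 0.085, 0.257]
wrist_force: [1.5, 1.2, -3.6]
width: 0.454
finger_force: 61.8
```

jog_arm(steps=[0,0,2,0,0,0,0,0,2,0,0,0,0,0,0,0,0,0])

```text
time_s: 9.18
tool_pos: [531.2, 184.2, 161.2]
orientation: [-0.023, 0.962, 0.085, 0.257]
wrist_force: [5.1, 0.9, -1.1]
width: 0.457
finger_force: 61.8
```

```bash
python3 - <<'E'
from h import *
np.set_printoptions(precision=2,suppress=True)
rep()
s=r.read_camera('scene')['image'];t=r.read_camera('top')['image']
o=np.zeros((450,800,3),np.uint8)
o[:,:390]=cv2.resize(s[115:190,290:355],None,fx=6,fy=6,interpolation=2)
o[:,400:790]=cv2.resize(t[180:255,225:290],None,fx=6,fy=6,interpolation=2)
cv2.imwrite('pics/z4.png',cv2.convertScaleAbs(o[:,:,::-1],alpha=1.5))
E
```

```text
t 9.1833 moved [ 82.37   2.02 138.9 ] turn deg [ 0.05  0.1  -0.03] F tool [ 3.96 -0.02  3.51] Tq tool [ 0.19  0.62 -0.01] w 0.4574417149978617
```

View pics/z4.png

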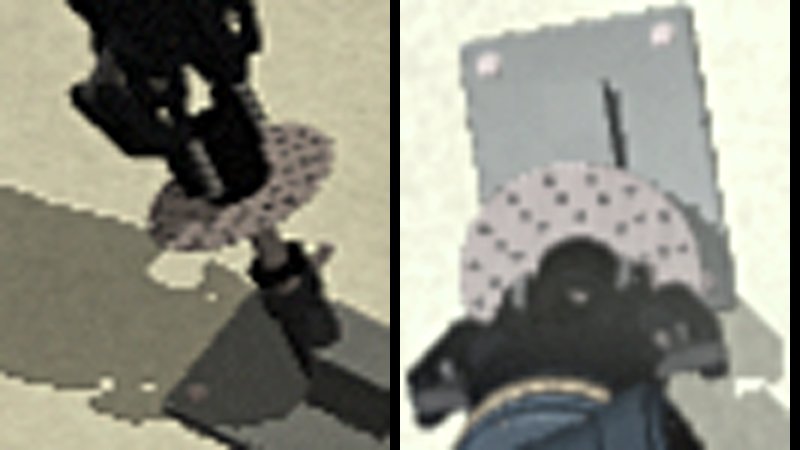

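Threaded: the keeper is being pressed (the sideways push has begun), and a length of rod is still free above the buffer. I'll carry on.

jog_arm(steps=[0,0,2,0,0,0,0,0,2,0,0,0,0,0,0,0,0,0])

```text
time_s: 9.53
tool_pos: [532.9, 184.5, 157.5]
orientation: [-0.023, 0.962, 0.085, 0.257]
wrist_force: [8.1, 3.1, -1.8]
width: 0.455
finger_force: 61.7
```

jog_arm(steps=[0,0,2,0,0,0,0,0,2,0,0,0,0,0,0,0,0,0])

```text
time_s: 9.78
tool_pos: [534.6, 184.6, 153.6]
orientation: [-0.023, 0.962, 0.085, 0.257]
wrist_force: [8.7, 2.2, -1.6]
width: 0.454
finger_force: 61.7
```

```bash
python3 -c "
from h import *
np.set_printoptions(precision=2,suppress=True)
rep()"
```

```text
t 9.7833 moved [ 81.59   2.15 147.26] turn deg [ 0.03  0.   -0.03] F tool [ 6.93 -0.68  5.87] Tq tool [ 0.19  1.02 -0.03] w 0.4538395951737012
```

jog_arm(steps=[0,0,2,0,0,0,0,0,2,0,0,0,0,0,0,0,0,0])

```text
time_s: 10.03
tool_pos: [536.4, 184.9, 150.0]
orientation: [-0.023, 0.963, 0.085, 0.256]
wrist_force: [8.8, 3.1, -0.7]
width: 0.455
finger_force: 61.7
```

jog_arm(steps=[0,0,2,0,0,0,0,0,2,0,0,0,0,0,0,0,0,0])

```text
time_s: 10.28
tool_pos: [538.2, 185.3, 146.4]
orientation: [-0.023, 0.963, 0.085, 0.256]
wrist_force: [9.0, 2.5, -1.6]
width: 0.456
finger_force: 61.6
```

```bash
python3 -c "
from h import *
np.set_printoptions(precision=2,suppress=True)
rep()"
```

```text
t 10.2833 moved [ 81.21   2.17 155.33] turn deg [ 0.03 -0.04 -0.03] F tool [ 7.28 -0.88  6.04] Tq tool [ 0.16  0.98 -0.  ] w 0.45594604750344736
```

jog_arm(steps=[0,0,2,0,0,0,0,0,2,0,0,0,0,0,2,0,0,0,0,0,0,0,0,0])

```text
time_s: 10.62
tool_pos: [541.1, 185.8, 141.1]
orientation: [-0.023, 0.963, 0.085, 0.256]
wrist_force: [9.1, 1.9, -1.1]
width: 0.457
finger_force: 61.7
```

```bash
python3 - <<'E'
from h import *
np.set_printoptions(precision=2,suppress=True)
rep()
s=r.read_camera('scene')['image'];w=r.read_camera('wrist')['image']
o=np.zeros((450,800,3),np.uint8)
o[:,:390]=cv2.resize(s[125:200,300:365],None,fx=6,fy=6,interpolation=2)
o[:,400:]=cv2.resize(w[190:370,240:400],(400,450),interpolation=2)
cv2.imwrite('pics/z5.png',cv2.convertScaleAbs(o[:,:,::-1],alpha=2))
E
```

```text
t 10.6167 moved [ 81.09   2.2  161.35] turn deg [ 0.02 -0.06 -0.03] F tool [ 7.5  -0.26  5.53] Tq tool [0.19 1.04 0.03] w 0.45686490237762456
```

View pics/z5.png

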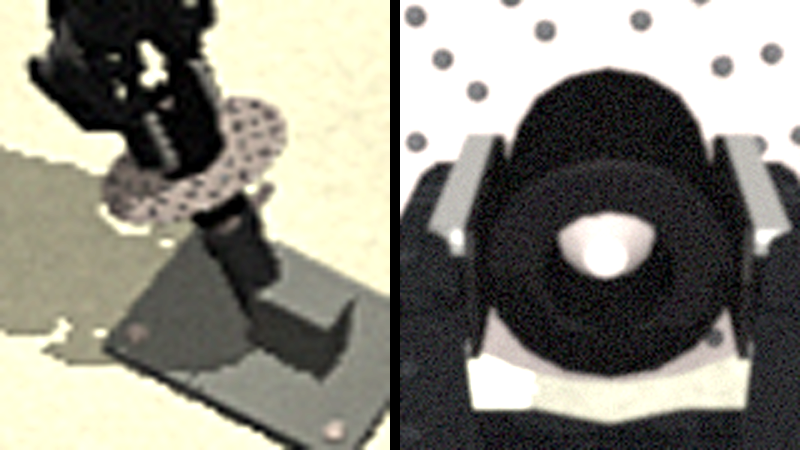

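In the wrist view the tip shows in the bore at pixel (322,293), just below the hub's top. That puts the seat about 27 mm further on, at a moved-z of about 188.

jog_arm(steps=[0,0,2,0,0,0,0,0,2,0,0,0,0,0,2,0,0,0,0,0,2,0,0,0,0,0,0,0,0,0])

```text
time_s: 11.13
tool_pos: [544.9, 186.5, 134.1]
orientation: [-0.023, 0.963, 0.085, 0.256]
wrist_force: [9.0, 3.6, -1.4]
width: 0.456
finger_force: 61.6
```

jog_arm(steps=[0,0,2,0,0,0,0,0,2,0,0,0,0,0,2,0,0,0,0,0,2,0,0,0,0,0,0,0,0,0])

```text
time_s: 11.55
tool_pos: [548.8, 187.1, 127.1]
orientation: [-0.023, 0.963, 0.085, 0.256]
wrist_force: [8.9, 3.4, -0.6]
width: 0.456
finger_force: 61.7
```

```bash
python3 -c "
from h import *
np.set_printoptions(precision=2,suppress=True)
rep()"
```

```text
t 11.55 moved [ 80.93   2.19 177.38] turn deg [ 0.02 -0.07 -0.03] F tool [ 7.79 -1.81  5.17] Tq tool [0.19 0.81 0.02] w 0.4556602073716733
```

jog_arm(steps=[0,-0.3,2,0,0,0,0,0,2,0,0,0,0,0,0,0,0,0])

```text
time_s: 11.8
tool_pos: [550.7, 187.7, 123.7]
orientation: [-0.023, 0.963, 0.085, 0.256]
wrist_force: [8.2, 2.0, 0.4]
width: 0.453
finger_force: 61.8
```

jog_arm(steps=[0,0,1,0,0,0,0,0,0,0,0,0,0,0,0,0,0,0])

```text
time_s: 12.05
tool_pos: [551.2, 187.8, 123.0]
orientation: [-0.023, 0.963, 0.085, 0.256]
wrist_force: [7.4, 1.7, 1.5]
width: 0.455
finger_force: 61.9
```

```bash
python3 -c "
from h import *
np.set_printoptions(precision=2,suppress=True)
rep()"
```

```text
t 12.05 moved [ 80.95   1.94 182.2 ] turn deg [ 0.02 -0.07 -0.03] F tool [ 7.35 -0.41  2.53] Tq tool [0.1  0.73 0.01] w 0.4550566748209157
```

jog_arm(steps=[0,0,1,0,0,0,0,0,0,0,0,0])

```text
time_s: 12.22
tool_pos: [551.6, 187.9, 122.1]
orientation: [-0.023, 0.963, 0.085, 0.256]
wrist_force: [6.6, 1.9, 1.3]
width: 0.454
finger_force: 62.0
```

jog_arm(steps=[0,0,1,0,0,0,0,0,0,0,0,0])

```text
time_s: 12.38
tool_pos: [552.1, 188.0, 121.3]
orientation: [-0.023, 0.963, 0.085, 0.256]
wrist_force: [6.1, 1.1, 1.7]
width: 0.457
finger_force: 62.1
```

```bash
python3 -c "
from h import *
np.set_printoptions(precision=2,suppress=True)
rep()"
```

```text
t 12.3833 moved [ 80.9    1.92 184.14] turn deg [ 0.02 -0.07 -0.02] F tool [ 6.19 -0.03  1.58] Tq tool [ 0.09  0.74 -0.03] w 0.4570966076797535
```

jog_arm(steps=[0,0,1,0,0,0,0,0,0,0,0,0])

```text
time_s: 12.55
tool_pos: [552.5, 188.1, 120.4]
orientation: [-0.023, 0.963, 0.085, 0.256]
wrist_force: [7.2, 2.6, 1.5]
width: 0.453
finger_force: 62.0
```

jog_arm(steps=[0,0,1,0,0,0,0,0,0,0,0,0])

```text
time_s: 12.72
tool_pos: [553.1, 188.2, 119.6]
orientation: [-0.023, 0.963, 0.085, 0.256]
wrist_force: [6.3, 1.8, 2.3]
width: 0.459
finger_force: 62.0
```

```bash
python3 -c "
from h import *
np.set_printoptions(precision=2,suppress=True)
rep()"
```

```text
t 12.7167 moved [ 80.93   1.9  186.12] turn deg [ 0.02 -0.07 -0.03] F tool [ 6.74 -0.63  1.25] Tq tool [ 0.03  0.69 -0.02] w 0.45929123646221737
```

jog_arm(steps=[0,0,1,0,0,0,0,0,0,0,0,0])

```text
time_s: 12.88
tool_pos: [553.5, 188.3, 118.7]
orientation: [-0.023, 0.963, 0.085, 0.256]
wrist_force: [7.3, 1.2, 2.4]
width: 0.458
finger_force: 62.0
```

jog_arm(steps=[0,0,1,0,0,0,0,0,0,0,0,0])

```text
time_s: 13.05
tool_pos: [553.9, 188.3, 117.7]
orientation: [-0.023, 0.963, 0.085, 0.256]
wrist_force: [6.2, 1.5, 0.7]
width: 0.456
finger_force: 61.9
```

```bash
python3 -c "
from h import *
np.set_printoptions(precision=2,suppress=True)
rep()"
```

```text
t 13.05 moved [ 80.78   1.9  188.14] turn deg [ 0.02 -0.09 -0.03] F tool [ 5.89 -0.39  2.53] Tq tool [0.13 0.59 0.  ] w 0.45616903746342036
```

jog_arm(steps=[0,0,1,0,0,0,0,0,0,0,0,0])

```text
time_s: 13.22
tool_pos: [553.6, 188.2, 116.2]
orientation: [-0.022, 0.963, 0.085, 0.255]
wrist_force: [2.7, 0.4, -0.9]
width: 0.451
finger_force: 61.9
```

jog_arm(steps=[0,0,1,0,0,0,0,0,0,0,0,0])

```text
time_s: 13.38
tool_pos: [554.1, 188.3, 115.5]
orientation: [-0.022, 0.963, 0.085, 0.255]
wrist_force: [-1.8, -0.0, -0.1]
width: 0.457
finger_force: 62.2
```

```bash
python3 -c "
from h import *
np.set_printoptions(precision=2,suppress=True)
rep()"
```

```text
t 13.3833 moved [ 79.77   1.99 190.15] turn deg [-0.   -0.2  -0.03] F tool [-1.57 -0.31 -0.79] Tq tool [ 0.05 -0.4   0.  ] w 0.4569344241284199
```

The side force has dropped to its free value, so the keeper has probably sprung up. The axial push on the buffer is starting, so I'll press a little more to be sure.

jog_arm(steps=[0.5,0,1,0,0,0,0,0,0,0,0,0])

```text
time_s: 13.55
tool_pos: [554.6, 188.3, 114.7]
orientation: [-0.022, 0.963, 0.085, 0.254]
wrist_force: [-6.9, -1.3, 4.5]
width: 0.453
finger_force: 62.7
```

```bash
python3 -c "
from h import *
np.set_printoptions(precision=2,suppress=True)
rep()"
```

```text
t 13.55 moved [ 79.83   2.   191.06] turn deg [-0.01 -0.26 -0.04] F tool [-3.88  0.11 -7.43] Tq tool [ 0.09 -0.91  0.02] w 0.4531033262502807
```

jog_arm(steps=[0,0,0.6,0,0,0,0,0,0,0,0,0])

```text
time_s: 13.72
tool_pos: [554.8, 188.4, 114.4]
orientation: [-0.022, 0.963, 0.085, 0.255]
wrist_force: [-9.3, -2.3, 6.0]
width: 0.453
finger_force: 63.0
```

```bash
python3 - <<'E'
from h import *
np.set_printoptions(precision=2,suppress=True)
rep()
s=r.read_camera('scene')['image'];w=r.read_camera('wrist')['image']
o=np.zeros((450,800,3),np.uint8)
o[:,:390]=cv2.resize(s[125:200,300:365],None,fx=6,fy=6,interpolation=2)
o[:,400:]=cv2.resize(w[190:370,240:400],(400,450),interpolation=2)
cv2.imwrite('pics/z6.png',cv2.convertScaleAbs(o[:,:,::-1],alpha=2))
E
```

```text
t 13.7167 moved [ 79.88   1.99 191.5 ] turn deg [-0.01 -0.25 -0.04] F tool [-5.38  0.59 -9.94] Tq tool [ 0.09 -0.96 -0.02] w 0.4531254059468407
```

View pics/z6.png

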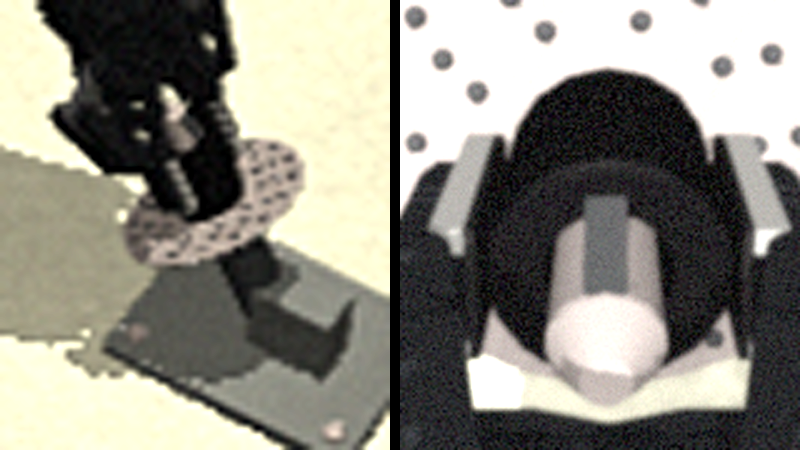

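In the wrist view the keeper tongue stands proud behind the hub, with its free end near crop pixel (608,195) and clear of the rod. It is latched. I'll ease off, open and withdraw.

jog_arm(steps=[0.3,0,-1.4,0,0,0,0,0,0,0,0,0,0,0,0,0,0,0])

```text
time_s: 14.07
tool_pos: [554.3, 188.3, 115.5]
orientation: [-0.022, 0.963, 0.085, 0.254]
wrist_force: [-5.8, -0.5, 0.4]
width: 0.454
finger_force: 62.3
```

jog_arm(steps=[0,0,0,0,0,0,0,0,0,0,0,0,0,0,0,0,0,0,0,0,0,0,0,0,0,0,0,0,0,0], claw=1)

```text
time_s: 14.48
tool_pos: [555.9, 188.7, 116.6]
orientation: [-0.023, 0.963, 0.085, 0.256]
wrist_force: [0.2, 0.0, 0.1]
width: 0.997
finger_force: 0.0
```

jog_arm(steps=[0,0,0,0,0,0,0,0,-5,0,0,0,0,0,-15,0,0,0,0,0,-25,0,0,0,0,0,-30,0,0,0])

```text
time_s: 14.9
tool_pos: [518.1, 181.9, 181.4]
orientation: [-0.023, 0.963, 0.085, 0.255]
wrist_force: [0.4, -0.1, -0.1]
width: 0.998
finger_force: 0.0
```

jog_arm(steps=[0,0,-30,0,0,0,0,0,-30,0,0,0,0,0,-20,0,0,0,0,0,0,0,0,0,0,0,0,0,0,0])

```text
time_s: 15.32
tool_pos: [480.0, 175.3, 252.1]
orientation: [-0.023, 0.962, 0.085, 0.257]
wrist_force: [-1.4, -0.3, -0.4]
width: 1.004
finger_force: 0.0
```

```bash
python3 - <<'E'
from h import *
np.set_printoptions(precision=2,suppress=True)
rep()
T=pose();c=r.read_camera('wrist');im=c['image']
# disc at where it was left: tool z of disc centre point
p=T0[:3,:3]@np.array([80.3,2,190.4+16.6])+T0[:3,3];u=proj(c,p,wT(c,T));print('expected disc px',u)
h=cv2.cvtColor(im,cv2.COLOR_RGB2HSV);x,y=map(int,u)
m=np.zeros(im.shape[:2],bool);m[max(0,y-90):y+90,x-90:x+90]=1
l=cv2.cvtColor(im,cv2.COLOR_RGB2LAB).astype(int)
for dx in(-75,-60,-45,-35,35,45,60,75): print(dx,im[y,x+dx],end=' ')
E
```

```text
t 15.3167 moved [82.56  1.82 34.27] turn deg [ 0.05  0.08 -0.03] F tool [-1.37  0.02 -0.37] Tq tool [ 0.05 -0.21  0.04] w 1.0036404058583328
expected disc px [323.22 185.34]
-75 [152 150 134] -60 [160 158 142] -45 [127 119 116] -35 [128 121 116] 35 [123 114 111] 45 [128 121 116] 60 [160 161 142] 75 [157 158 142]
```

The disc shows at the expected place and the robot is clear.

```bash
python3 -c "
from bench import r
print(r.hand_in())"
```

```text
the job is handed in; nothing more can be done
None
```

The disc is hanging hub side up on the arm with the keeper sprung up behind the hub, the gripper is clear, and the job is handed in; no verdict came back, and the highest push I read was about 13 N.

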